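Put the comb in the tray and slide the tray under the sill shelf

ROBOT

A 7-joint arm with a two-finger parallel gripper is mounted at the origin on the work surface. World frame = base frame: x ahead of the robot, y to its left, z up, the work surface at z = 0. Lengths are in m, angles in rad, forces in N, time in s.
With the tool pointing down it reaches from about 0.4 to 0.85 m from the base axis. Payload 10.4 kg.
Tool frame: the origin (TCP) lies between the finger pads; the fingertips stand 17 mm ahead of it and the grasp point (between the pads) lies 2 mm behind it; z points along the fingers, x is the direction in which the jaws open and shut, and the axes are right-handed (so a half turn about z gives the same grasp; the last joint's range is limited). The gripper opens to 87 mm and grips with 3 to 60 N. Pads are 19 mm wide; open, the fingers measure 117 mm over their backs; the gripper's body (75 mm by 190 mm) begins 51 mm behind the grasp point.
Start: joints at [-1.179, 0.332, -0.065, 1.46, 0.022, 1.35, -0.088], TCP at [0.252, 0.572, 0.24] pointing down, gripper open.
Joint ranges: [-2.6, 2.6], [-0.5, 2.12], [-1.47, 1.34], [0.16, 2.42], [-1.27, 4.41], [0.06, 2.06], [-2.6, 2.6]. Speed limits (rad/s): [2.22, 2.22, 2.79, 2.79, 3.14, 3.14, 3.14].

INTERFACE

Orientations are given as a unit quaternion [x, y, z, w].
In Python, from rig import robot, imaging, sign_off gives the robot as it stands.
- The arm moves only by the tool move_arm, never from a script. Its argument "plan" is a list of rows, each an object of numbers: "jaw": the opening in per cent of the stroke, from 0 (shut) to 100 (fully open); "x", "y", "z": the shift along the tool's x, y, z in m; "ax", "ay", "az": the turn, a rotation vector about the tool's x, y, z in degrees. In form: [{"jaw": .., "x": .., "y": .., "z": .., "ax": .., "ay": .., "az": ..}, ...]. A call has 1 to 8 rows; each row shifts and turns the commanded pose from where the row before left it, along the tool's axes as they then stand; what a row does not reach is not made up. A row lasts 1/8 s, in which the tool goes at most 62.5 mm and 10.7 degrees, less where a joint would pass 70% of its speed; a pose out of reach is approached as far as the arm can. A call with a gripper value outside its range is refused whole. The fingers move at their own pace and stop on an object; "squeeze" is the grip in N (left out, the last holds). Time passes only in rows, so rows that do not move let the fingers close. It gives the time, the measured TCP pose, the force and the opening at its end, in the units of the state.
- robot.get_state(): the state, without advancing time (a new reading comes with each control period).
- imaging.grab_frame(name): name is "scene" or "top" or "wrist"; returns the picture (420x560x3 uint8, blue, green, red); there is no depth.
- imaging.camera_params(name): a dict with "camera_matrix" (3x3 intrinsics, pixels), "k1" (the pictures are not rectified: a ray, as slopes to the right and down, at radius r is drawn at 1 + k1 r^2 times it, then the intrinsics apply), "world_from_camera" (4x4, takes a point from camera to world coordinates). Camera axes: x right, y up, looking along -z (the intrinsics and any distortion apply to the point x, -y, -z); pixel columns grow to the right and rows downward; lengths in m; the calibration is good to about 2 mm. A picture is of the moment at which its call begins: read the wrist's pose just before it. camera_params takes no time and is no camera call; for the wrist camera it gives the pose at the moment of the call.
- sign_off(): hands the job in, once; it reports no verdict.
The state is a dict: "time": time; "joints": joint angles; "joint_velocities": joint speeds; "joint_torque": joint torques, N m; "tcp_pos": TCP position; "tool_rot": TCP orientation; "ft_force": force on the tool from outside, world axes, zero at the start; "wrist_torque": the same for the moment, N m; "opening": opening from 0.0 (shut) to 1.0 (fully open).
Only numpy, scipy, OpenCV 4.12 (cv2) and the standard library are available. Lean on these libraries where they do the work, as an engineer would, in place of code of your own. Each camera call takes 0.05 s, during which the arm holds its last target.

TASK

Tidy the windowsill: lay the orange comb flat in the wide, empty compartment of the grey tray, leaving the tweezers in theirs, so that nothing sticks up above the rim. Then slide the tray by its handle under the low wooden shelf, fully home against the shelf's back panel, and let go; do not shift or knock over the other things on the sill or on the shelf.

Things in the scene. Friction and masses are not known exactly. Their poses are not given: they have to be found in the camera images.
- comb_center (a point): Centre (half-way up, 6 mm above its underside) of a loose orange plastic comb lying flat on the sill: 150 mm long (its x), 30 mm wide (its y), 12 mm thick (its z), about 50 g. Grip it across the 30 mm width near the middle.
- tray_slot (a point): Floor centre of the wide empty compartment of the loose grey tray (0.4 kg, on the sill): 84 mm wide (x), 182 mm long (y), 20 mm deep, floor 4 mm and rim 24 mm above the sill. Tray axes: y from handle to far end, z up. Tray 136 mm (x) by 190 mm (y), walls 4 mm; its centre is 22 mm to +x of this point. Behind a divider at +x, a 40 mm wide compartment holds the tweezers.
- tray_handle (a point): Grip point of the tray's handle, an upright fin 14 mm thick (x), 40 mm long (y), its top 50 mm and this point 36 mm above the sill, on the tray's middle line, 40 mm outside its -y end wall, 230 mm from its far end. Tray axes. The fin stands on a tongue 34 mm wide, 6 mm high. Grip it across the 14 mm.
- riser_mouth (a point): Middle of the mouth of the fixed low wooden shelf, at sill level, at its front edge. y points into the shelf, x across the mouth, z up. Opening 156 mm wide, 32 mm high, back panel 190 mm inside: the tray is home when its handle-end wall is flush with the front edge (handle point 40 mm to -y of this point). Side walls 12 mm thick; top 42 mm above the sill.
- tweezers_center (a point): Centre of loose steel tweezers, 105 mm long, about 25 mm wide, 6 mm thick, lying in the tray's narrow compartment; they stay there and ride with the tray.
- mirror_center (a point): Centre of a round mirror 94 mm across on a stand, loose, standing on the back half of the shelf's top; the glass centre is 85 mm above the shelf top. Leave alone.
- soap_dish_center (a point): Centre (18 mm up) of a loose closed yellow soap dish with flip lid, 80 x 114 x 37 mm. Leave alone.
- jar_center (a point): Centre (24 mm up) of a loose cream jar with twist cap, 68 mm across, 48 mm tall. Leave alone.
There are look-alikes about, which are no part of the job. Of the things like the part that bears comb_center, leave any that is black; of the rest the smaller one is meant.

How it is judged:
On the way:
1. the comb lies flat in the wide compartment, let go, the tray still outside the shelf (x of comb_center in the frame of tray_slot between -0.042 and 0.042 m and y of comb_center in the frame of tray_slot between -0.091 and 0.091 m and z of comb_center in the frame of tray_slot between 0 and 0.013 m and contact force between the fingers and comb below 0.1 N and y of tray_handle in the frame of riser_mouth below -0.15 m), for 0.2 s.
At the end, for the whole second after the job is handed in: The tray stands on the sill under the shelf, its handle end no more than 12 mm short of flush with the shelf's front edge (home); the comb lies flat in the wide compartment, below the rim, and the tweezers are in the narrow one (x of comb_center in the frame of tray_slot between -0.042 and 0.042 m and y of comb_center in the frame of tray_slot between -0.091 and 0.091 m and z of comb_center in the frame of tray_slot between 0 and 0.013 m and x of tweezers_center in the frame of tray_slot between 0.042 and 0.09 m and y of tweezers_center in the frame of tray_slot between -0.091 and 0.091 m and z of tweezers_center in the frame of tray_slot between -0.005 and 0.02 m and y of tray_handle in the frame of riser_mouth between -0.052 and -0.02 m and x of tray_handle in the frame of riser_mouth between -0.035 and 0.035 m and z of tray_handle in the frame of riser_mouth below 0.045 m); the robot touches nothing.
It fails at once if the soap dish is shifted by more than 40 mm or knocked over (distance of soap_dish_center from where it was at the start of the episode above 0.04 m or angle between soap_dish_center's own z axis and vertical above 0.6 rad).
It fails at once if the cream jar is shifted by more than 40 mm or knocked over (distance of jar_center from where it was at the start of the episode above 0.04 m or angle between jar_center's own z axis and vertical above 0.6 rad).
It fails at once if the mirror is shifted by more than 40 mm or knocked over (distance of mirror_center from where it was at the start of the episode above 0.04 m or angle between mirror_center's own z axis and vertical above 0.6 rad).
It also fails if it takes over 53 s, if anything falls off the work surface, if the arm or the gripper's body presses on something with over 40 N, if the wrist force passes 120 N, or if a joint passes its speed limit or range.

## Working session

There is one attempt and no reset: what is moved stays moved. The work goes in short steps, Python scripts to look and compute and a tool call to move; the robot and the scene stay as the last step left them, time stands still between calls to the robot, and variables do not carry over. Pictures are saved under pics/ and viewed, and the job is handed in when it is done.

Besides the shell and the picture viewer there is one more tool, called after "Call:" as name(argument=value, ...) on one line, values as JSON. move_arm: Moves the arm, as the interface text tells. Its arguments: {"type":"object","properties":{"plan":{"type":"array"},"squeeze":{"type":"number"}},"required":["plan"]}

```bash
ls; mkdir -p pics
python3 - <<'E'
from rig import robot, imaging
import cv2
for n in ("scene","top"):
    cv2.imwrite(f"pics/{n}0.png",imaging.grab_frame(n))
    p=imaging.camera_params(n);print(n,p)
s=robot.get_state();print(s)
E
```

```text
pics
scene {'camera_matrix': array([[423.72975044,   0.        , 279.73263671],
       [  0.        , 423.72975044, 207.88316037],
       [  0.        ,   0.        ,   1.        ]]), 'k1': -0.09760058766094672, 'world_from_camera': array([[ 0.16299691, -0.80916893,  0.56451541,  1.16835057],
       [ 0.98654406,  0.12626868, -0.10386065, -0.11940179],
       [ 0.01276019,  0.57384829,  0.81886221,  1.04053664],
       [ 0.        ,  0.        ,  0.        ,  1.        ]])}
top {'camera_matrix': array([[546.6845159 ,   0.        , 270.11862557],
       [  0.        , 546.6845159 , 205.63627786],
       [  0.        ,   0.        ,   1.        ]]), 'k1': -0.06584142501804069, 'world_from_camera': array([[ 4.16557297e-03,  9.88095791e-01, -1.53783472e-01,
         3.41705357e-01],
       [-9.99971761e-01,  5.07786348e-03,  5.53999839e-03,
         6.70044366e-04],
       [ 6.25494056e-03,  1.53756052e-01,  9.88089041e-01,
         1.30864451e+00],
       [ 0.00000000e+00,  0.00000000e+00,  0.00000000e+00,
         1.00000000e+00]])}
{'time': 0.1, 'joints': array([-1.17860769,  0.33277003, -0.06470468,  1.46083693,  0.02159577,
        1.34988096, -0.08849768]), 'joint_velocities': array([ 5.52614034e-05,  1.68145634e-03, -4.51437908e-04, -7.66531604e-04,
        1.47788453e-03, -1.57246650e-03,  7.13922461e-04]), 'joint_torque': array([ 1.25560637e-03, -6.24541354e+01,  2.46653898e-02, -3.90718853e+01,
       -6.13678806e-02,  3.65566649e-02,  5.67198947e-05]), 'tcp_pos': array([0.25174546, 0.5717183 , 0.23886736]), 'tool_rot': array([ 8.37548053e-01,  5.46363340e-01, -4.89062378e-04,  3.47644935e-04]), 'ft_force': array([ 0.00852563, -0.46156488,  0.97383744]), 'wrist_torque': array([-0.01361354,  0.00664834,  0.025121  ]), 'opening': 1.0005159031083275}
```

View pics/scene0.png

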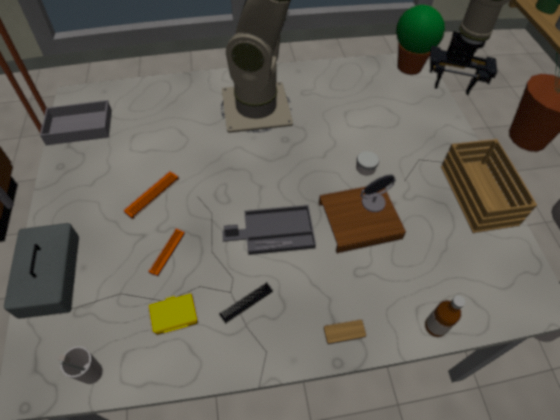

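View pics/top0.png

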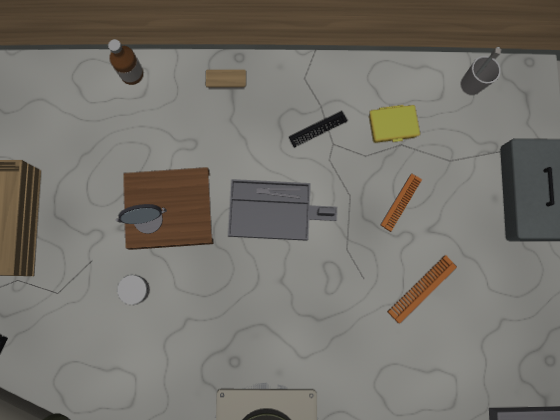

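Top view: the comb candidates are the small orange one at (401,203), the larger orange one at (422,289) and the black one at (318,129). The smaller orange, (401,203), is the one meant. The tray is at (270,210) with its handle at (326,212), the shelf at (168,208), the mirror at (143,217), the jar at (132,290) and the soap dish at (394,123).

```bash
cat > h.py <<'E'
import numpy as np, cv2
from rig import robot, imaging
def ray(p,uv):
    K=p["camera_matrix"];T=p["world_from_camera"]
    uv=np.atleast_2d(np.array(uv,float))
    d=cv2.undistortPoints(uv[:,None],K,np.array([p["k1"],0,0,0,0.]))[:,0]
    v=np.c_[d[:,0],-d[:,1],-np.ones(len(d))]@T[:3,:3].T
    return T[:3,3],v
def onz(p,uv,z):
    o,v=ray(p,uv); return o+v*((z-o[2])/v[:,2])[:,None]
def proj(p,X):
    T=np.linalg.inv(p["world_from_camera"]);X=np.atleast_2d(X)@T[:3,:3].T+T[:3,3]
    d=np.c_[X[:,0],-X[:,1],-X[:,2]]
    return cv2.projectPoints(d,np.zeros(3),np.zeros(3),p["camera_matrix"],np.array([p["k1"],0,0,0,0.]))[0][:,0]
E
python3 - <<'E'
from h import *
p=imaging.camera_params("top");im=cv2.imread("pics/top0.png")
hsv=cv2.cvtColor(im,cv2.COLOR_BGR2HSV)
m=cv2.inRange(hsv,(3,140,90),(16,255,255))
cs,_=cv2.findContours(m,cv2.RETR_EXTERNAL,cv2.CHAIN_APPROX_NONE)
for c in cs:
    if cv2.contourArea(c)<150: continue
    w=onz(p,c[:,0],0.012)
    r=cv2.minAreaRect(w[:,:2].astype(np.float32)*1000)
    print(cv2.contourArea(c),c[:,0].mean(0),r,cv2.boxPoints(r))
# crops
c=lambda x0,y0,x1,y1,s:cv2.resize(im[y0:y1,x0:x1],None,fx=s,fy=s,interpolation=cv2.INTER_CUBIC)
cv2.imwrite("pics/c1.png",c(110,155,350,260,3))
cv2.imwrite("pics/c2.png",c(370,160,470,330,3))
E
```

```text
946.0 [415.27922078 293.79545455] ((346.5032043457031, -366.9237060546875), (37.37849426269531, 194.76980590820312), 43.04177474975586) [[ 266.3758  -308.50534]
 [ 399.31232 -450.8541 ]
 [ 426.6306  -425.34207]
 [ 293.6941  -282.99332]]
629.5 [401.05263158 202.36090226] ((554.5655517578125, -322.82977294921875), (29.187265396118164, 148.96383666992188), 57.922977447509766) [[ 483.7043  -295.6412 ]
 [ 609.92664 -374.74973]
 [ 625.42676 -350.01834]
 [ 499.20447 -270.90982]]
```

View pics/c1.png

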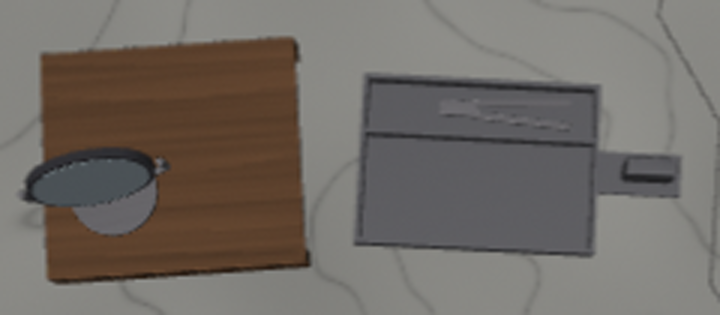

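View pics/c2.png

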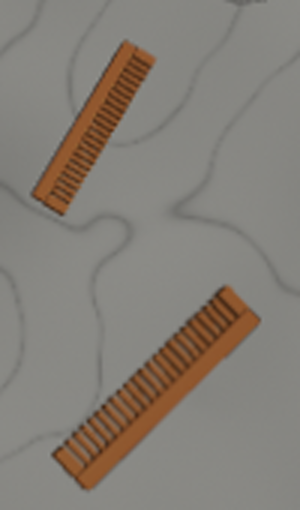

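The close crop shows the small comb at (401,203), which measures 149×29 mm, so the choice is right; the larger one is 195×37. Next I measure the tray rim and shelf edges.

Run:
```python
from h import *
p=imaging.camera_params("top")
off=np.array([110,155.])
f=lambda pts,z: onz(p,(np.array(pts,float)+.5)/3+off-.5,z)[:,:2]*1000
t=f([(365,73),(600,85),(595,255),(355,243)],0.024)
s=f([(41,53),(294,39),(309,266),(50,282)],0.042)
h=f([(624,157),(671,158),(671,171),(624,170)],0.05)   # fin top approx
for n,q in (("tray",t),("shelf",s),("fin",h)):
    print(n,q.round(1).tolist(),"sides",np.linalg.norm(q-np.roll(q,-1,0),axis=1).round(1),"mean",q.mean(0).round(1))
# axes
ty=((t[0]+t[3])-(t[1]+t[2]))/2; print("tray yaw",np.degrees(np.arctan2(-ty[0],ty[1])))
sy=((s[0]+s[3])-(s[1]+s[2]))/2;print("shelf y yaw",np.degrees(np.arctan2(-sy[0],sy[1])), "front",np.degrees(np.arctan2(*(s[1]-s[2])[::-1])))
print("mouth",(s[1]+s[2])/2)
# colour masks
im=cv2.imread("pics/top0.png");hsv=cv2.cvtColor(im,cv2.COLOR_BGR2HSV)
for n,lo,hi,z in (("shelf",(5,90,40),(18,200,160),.042),):
    m=cv2.inRange(hsv,lo,hi);m[:,:110]=0;m[:, 230:]=0;m[:150]=0;m[260:]=0
    c=max(cv2.findContours(m,0,1)[0],key=cv2.contourArea)
    w=onz(p,c[:,0],z)[:,:2].astype(np.float32)*1000
    r=cv2.minAreaRect(w);print(n,r,cv2.boxPoints(r).round(1).tolist())
# tray mask: darker than table
sc=cv2.imread("pics/scene0.png")
cv2.imwrite("pics/c3.png",cv2.resize(sc[170:270,210:410],None,fx=4,fy=4,interpolation=cv2.INTER_CUBIC))
```

```text
tray [[605.8, 86.7], [597.0, -101.1], [460.9, -96.2], [469.5, 92.5]] sides [187.9 136.2 188.9 136.4] mean [533.3  -4.5]
shelf [[617.1, 342.6], [629.2, 142.1], [449.6, 126.5], [435.9, 327.3]] sides [200.9 180.3 201.3 181.8] mean [533.  234.6]
fin [[534.9, -117.3], [534.3, -153.9], [524.1, -153.7], [524.7, -117.2]] sides [36.6 10.2 36.6 10.2] mean [ 529.5 -135.5]
tray yaw -2.6328583041617373
shelf y yaw 3.67985353835607 front 4.939544739255418
mouth [539.41424573 134.29911523]
shelf ((532.5032958984375, 235.22113037109375), (181.13819885253906, 201.5059356689453), 4.3238091468811035) [[434.6000061035156, 328.8999938964844], [449.79998779296875, 127.9000015258789], [630.4000244140625, 141.60000610351562], [615.2000122070312, 342.5]]
```

View pics/c3.png

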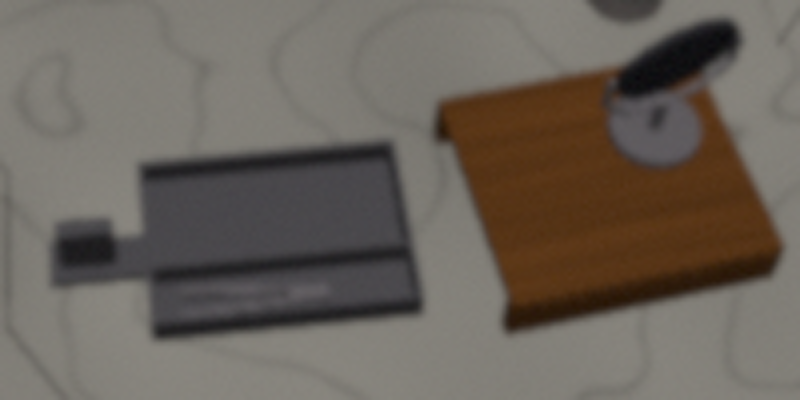

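Measured:
- **Comb:** (0.5546, -0.3228), long axis at -32°.
- **Tray:** centre (0.533, -0.0045), yaw -2.6°, sides 188×136 mm against the 190×136 given.
- **Shelf:** mouth (0.540, 0.135), yaw about +4.3°, sides 181×201 mm, matching the 180 mm outer width.

First I move at the current height to above the comb.

Call:
move_arm(plan=[{"jaw": 100,"az": 8.3},{"x": -0.03,"y": 0.0366},{"x": -0.03,"y": 0.0366},{"x": -0.03,"y": 0.0366},{"x": -0.03,"y": 0.0366},{"x": -0.03,"y": 0.0366},{"x": -0.03,"y": 0.0366},{"x": -0.03,"y": 0.0366}])

```text
schema error: expected keys jaw, x, y, z, ax, ay, az
```

Call:
move_arm(plan=[{"x": -0.03,"y": 0.0366},{"x": -0.03,"y": 0.0366},{"x": -0.03,"y": 0.0366},{"x": -0.03,"y": 0.0366},{"x": -0.03,"y": 0.0366},{"x": -0.03,"y": 0.0366},{"x": -0.03,"y": 0.0366},{"x": -0.03,"y": 0.0366}])

```text
schema error: expected keys jaw, x, y, z, ax, ay, az
```

All keys are needed in every row.

Call:
move_arm(plan=[{"jaw": 100,"x": 0,"y": 0,"z": 0,"ax": 0,"ay": 0,"az": 8.3},{"jaw": 100,"x": -0.03,"y": 0.0366,"z": 0,"ax": 0,"ay": 0,"az": 0},{"jaw": 100,"x": -0.03,"y": 0.0366,"z": 0,"ax": 0,"ay": 0,"az": 0},{"jaw": 100,"x": -0.03,"y": 0.0366,"z": 0,"ax": 0,"ay": 0,"az": 0},{"jaw": 100,"x": -0.03,"y": 0.0366,"z": 0,"ax": 0,"ay": 0,"az": 0},{"jaw": 100,"x": -0.03,"y": 0.0366,"z": 0,"ax": 0,"ay": 0,"az": 0},{"jaw": 100,"x": -0.03,"y": 0.0366,"z": 0,"ax": 0,"ay": 0,"az": 0},{"jaw": 100,"x": -0.03,"y": 0.0366,"z": 0,"ax": 0,"ay": 0,"az": 0}])

```text
time: 1.1
tcp_pos: [0.3577, 0.2564, 0.2394]
tool_rot: [0.875, 0.484, -0.0, -0.0]
ft_force: [1.2, 0.2, 0.7]
opening: 0.998
```

Call:
move_arm(plan=[{"jaw": 100,"x": -0.03,"y": 0.0366,"z": 0,"ax": 0,"ay": 0,"az": 0},{"jaw": 100,"x": -0.03,"y": 0.0366,"z": 0,"ax": 0,"ay": 0,"az": 0},{"jaw": 100,"x": -0.03,"y": 0.0366,"z": 0,"ax": 0,"ay": 0,"az": 0},{"jaw": 100,"x": -0.03,"y": 0.0366,"z": 0,"ax": 0,"ay": 0,"az": 0},{"jaw": 100,"x": -0.03,"y": 0.0366,"z": 0,"ax": 0,"ay": 0,"az": 0},{"jaw": 100,"x": -0.03,"y": 0.0366,"z": 0,"ax": 0,"ay": 0,"az": 0},{"jaw": 100,"x": -0.03,"y": 0.0366,"z": 0,"ax": 0,"ay": 0,"az": 0},{"jaw": 100,"x": -0.03,"y": 0.0366,"z": 0,"ax": 0,"ay": 0,"az": 0}])

```text
time: 2.1
tcp_pos: [0.4783, -0.1022, 0.2395]
tool_rot: [0.875, 0.484, 0.0, -0.0]
ft_force: [0.6, 1.0, 0.4]
opening: 1.003
```

Call:
move_arm(plan=[{"jaw": 100,"x": -0.03,"y": 0.0366,"z": 0,"ax": 0,"ay": 0,"az": 0},{"jaw": 100,"x": -0.03,"y": 0.0366,"z": 0,"ax": 0,"ay": 0,"az": 0},{"jaw": 100,"x": -0.03,"y": 0.0366,"z": 0,"ax": 0,"ay": 0,"az": 0},{"jaw": 100,"x": -0.03,"y": 0.0366,"z": 0,"ax": 0,"ay": 0,"az": 0},{"jaw": 100,"x": -0.027,"y": 0.033,"z": 0,"ax": 0,"ay": 0,"az": 0},{"jaw": 100,"x": 0,"y": 0,"z": 0.04,"ax": 0,"ay": 0,"az": 0},{"jaw": 100,"x": 0,"y": 0,"z": 0.04,"ax": 0,"ay": 0,"az": 0},{"jaw": 100,"x": 0,"y": 0,"z": 0,"ax": 0,"ay": 0,"az": 0}])

```text
time: 3.1
tcp_pos: [0.5507, -0.3194, 0.1566]
tool_rot: [0.875, 0.484, -0.002, -0.002]
ft_force: [0.0, 0.1, 1.1]
opening: 1.0
```

Run:
```python
from h import *
s=robot.get_state();p=imaging.camera_params("wrist");im=imaging.grab_frame("wrist")
print(s["tcp_pos"],s["tool_rot"],s["joints"],p["world_from_camera"][:3,3])
cv2.imwrite("pics/w1.png",im)
hsv=cv2.cvtColor(im,cv2.COLOR_BGR2HSV)
m=cv2.inRange(hsv,(3,140,60),(18,255,255))
for c in cv2.findContours(m,0,1)[0]:
    if cv2.contourArea(c)<800: continue
    r=cv2.minAreaRect(onz(p,c[:,0],0.012)[:,:2].astype(np.float32)*1000);print(r,c[:,0].min(0),c[:,0].max(0))
```

```text
[ 0.55065772 -0.31943746  0.15656089] [ 0.87489359  0.48430618 -0.00179863 -0.00234457] [-0.10701299  0.50507816  0.76226323  1.56081788 -0.36153073  1.22820983
  1.72859034] [ 0.48533709 -0.27806722  0.30262389]
((554.8631591796875, -323.7751770019531), (28.894874572753906, 148.74832153320312), 58.1168212890625) [256 120] [289 277]
((376.54473876953125, -398.19384765625), (43.801387786865234, 109.63348388671875), 43.12942886352539) [50  0] [110 143]
```

View pics/w1.png

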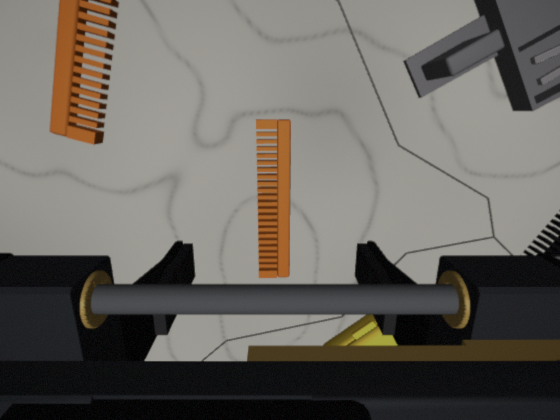

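The wrist view shows the small comb upright at columns 256–289, rows 120–277, fully visible between the fingers. It measures (0.5549, -0.3238), 1 mm from the top-camera value. Now I correct and descend.

Call:
move_arm(plan=[{"jaw": 100,"x": -0.0013,"y": 0.0055,"z": 0.03,"ax": 0,"ay": 0,"az": 0},{"jaw": 80,"x": 0,"y": 0,"z": 0.04,"ax": 0,"ay": 0,"az": 0},{"jaw": 70,"x": 0,"y": 0,"z": 0.04,"ax": 0,"ay": 0,"az": 0},{"jaw": 70,"x": 0,"y": 0,"z": 0,"ax": 0,"ay": 0,"az": 0},{"jaw": 70,"x": 0,"y": 0,"z": 0,"ax": 0,"ay": 0,"az": 0}])

```text
time: 3.78
tcp_pos: [0.5575, -0.3255, 0.0523]
tool_rot: [0.875, 0.484, 0.001, 0.001]
ft_force: [-0.0, -0.1, 1.0]
opening: 0.718
```

Run:
```python
from h import *
for i in range(3):
    s=robot.get_state();print(s["time"],s["tcp_pos"].round(4),s["tool_rot"].round(4))
    p=imaging.camera_params("wrist");im=imaging.grab_frame("wrist")
s=robot.get_state();print(s["tcp_pos"].round(4))
cv2.imwrite("pics/w2.png",im)
hsv=cv2.cvtColor(im,cv2.COLOR_BGR2HSV)
m=cv2.inRange(hsv,(3,140,60),(18,255,255))
for c in cv2.findContours(m,0,1)[0]:
    if cv2.contourArea(c)<800: continue
    r=cv2.minAreaRect(onz(p,c[:,0],0.012)[:,:2].astype(np.float32)*1000);print(r,c[:,0].min(0),c[:,0].max(0))
```

```text
3.775 [ 0.5575 -0.3255  0.0523] [0.8749 0.4843 0.0009 0.0013]
3.825 [ 0.5576 -0.3255  0.0525] [0.8749 0.4844 0.0011 0.0015]
3.875 [ 0.5575 -0.3254  0.0522] [0.8749 0.4844 0.0011 0.0014]
[ 0.5573 -0.3252  0.0518]
((609.5172119140625, -357.7167663574219), (29.241422653198242, 20.19778060913086), 57.918304443359375) [253 314] [297 340]
((537.0298461914062, -312.5115661621094), (29.25809097290039, 106.7376480102539), 58.05942916870117) [248 108] [301 284]
```

View pics/w2.png

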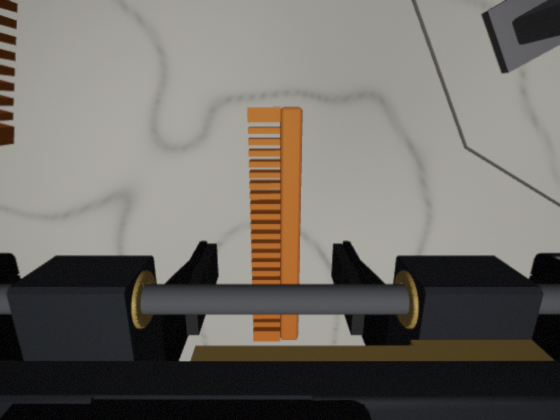

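The comb is centred between the fingers (columns 248–301). Descend in gentle steps and settle.

Call:
move_arm(plan=[{"jaw": 70,"x": 0,"y": -0.001,"z": 0.01,"ax": 0,"ay": 0,"az": 0},{"jaw": 70,"x": 0,"y": 0,"z": 0.01,"ax": 0,"ay": 0,"az": 0},{"jaw": 70,"x": 0,"y": 0,"z": 0.008,"ax": 0,"ay": 0,"az": 0},{"jaw": 70,"x": 0,"y": 0,"z": 0,"ax": 0,"ay": 0,"az": 0},{"jaw": 70,"x": 0,"y": 0,"z": 0,"ax": 0,"ay": 0,"az": 0},{"jaw": 70,"x": 0,"y": 0,"z": 0,"ax": 0,"ay": 0,"az": 0}])

```text
time: 4.68
tcp_pos: [0.5555, -0.3243, 0.0218]
tool_rot: [0.875, 0.484, 0.0, 0.0]
ft_force: [0.6, 0.2, 0.1]
opening: 0.701
```

Call:
move_arm(plan=[{"jaw": 60,"x": 0,"y": 0,"z": 0.0025,"ax": 0,"ay": 0,"az": 0},{"jaw": 20,"x": 0,"y": 0,"z": 0,"ax": 0,"ay": 0,"az": 0},{"jaw": 10,"x": 0,"y": 0,"z": 0,"ax": 0,"ay": 0,"az": 0},{"jaw": 10,"x": 0,"y": 0,"z": 0,"ax": 0,"ay": 0,"az": 0},{"jaw": 10,"x": 0,"y": 0,"z": 0,"ax": 0,"ay": 0,"az": 0},{"jaw": 10,"x": 0,"y": 0,"z": 0,"ax": 0,"ay": 0,"az": 0}], squeeze=12)

```text
time: 5.42
tcp_pos: [0.5554, -0.3241, 0.0191]
tool_rot: [0.875, 0.484, 0.0, 0.0]
ft_force: [0.6, -0.4, 0.4]
opening: 0.341
```

Opening of 0.341 is 29.7 mm, so the comb is held. Lift and carry.

Call:
move_arm(plan=[{"jaw": 10,"x": 0,"y": 0,"z": -0.02,"ax": 0,"ay": 0,"az": 0},{"jaw": 10,"x": 0,"y": 0,"z": -0.03,"ax": 0,"ay": 0,"az": 0},{"jaw": 10,"x": 0,"y": 0,"z": -0.03,"ax": 0,"ay": 0,"az": 0},{"jaw": 10,"x": 0.0124,"y": -0.0104,"z": -0.02,"ax": 0,"ay": 0,"az": 0},{"jaw": 10,"x": 0.0248,"y": -0.0208,"z": 0,"ax": 0,"ay": 0,"az": 0},{"jaw": 10,"x": 0.0248,"y": -0.0208,"z": 0,"ax": 0,"ay": 0,"az": 0},{"jaw": 10,"x": 0.0248,"y": -0.0208,"z": 0,"ax": 0,"ay": 0,"az": 0},{"jaw": 10,"x": 0.0248,"y": -0.0208,"z": 0,"ax": 0,"ay": 0,"az": 0}])

```text
time: 6.42
tcp_pos: [0.5352, -0.1791, 0.1204]
tool_rot: [0.875, 0.484, 0.001, 0.0]
ft_force: [0.2, 0.7, -0.2]
opening: 0.346
```

Call:
move_arm(plan=[{"jaw": 10,"x": 0.0248,"y": -0.0208,"z": 0,"ax": 0,"ay": 0,"az": 0},{"jaw": 10,"x": 0.0248,"y": -0.0208,"z": 0,"ax": 0,"ay": 0,"az": 0},{"jaw": 10,"x": 0.0248,"y": -0.0208,"z": 0,"ax": 0,"ay": 0,"az": 0},{"jaw": 10,"x": 0.0248,"y": -0.0208,"z": 0,"ax": 0,"ay": 0,"az": 0},{"jaw": 10,"x": 0.0248,"y": -0.0208,"z": 0,"ax": 0,"ay": 0,"az": 0},{"jaw": 10,"x": 0.0124,"y": -0.0104,"z": 0,"ax": 0,"ay": 0,"az": 0},{"jaw": 10,"x": 0,"y": 0,"z": 0,"ax": 0,"ay": 0,"az": 9.5},{"jaw": 10,"x": 0,"y": 0,"z": 0,"ax": 0,"ay": 0,"az": 9.5}])

```text
time: 7.42
tcp_pos: [0.511, -0.0035, 0.1203]
tool_rot: [0.944, 0.331, 0.001, -0.0]
ft_force: [-0.5, -0.7, -0.2]
opening: 0.339
```

Call:
move_arm(plan=[{"jaw": 10,"x": 0,"y": 0,"z": 0,"ax": 0,"ay": 0,"az": 9.5},{"jaw": 10,"x": 0,"y": 0,"z": 0,"ax": 0,"ay": 0,"az": 9.5},{"jaw": 10,"x": 0,"y": 0,"z": 0,"ax": 0,"ay": 0,"az": 9.5},{"jaw": 10,"x": 0,"y": 0,"z": 0,"ax": 0,"ay": 0,"az": 9.5},{"jaw": 10,"x": 0,"y": 0,"z": 0,"ax": 0,"ay": 0,"az": 3.5},{"jaw": 10,"x": 0,"y": 0,"z": 0,"ax": 0,"ay": 0,"az": 0},{"jaw": 10,"x": 0,"y": 0,"z": 0,"ax": 0,"ay": 0,"az": 0}])

```text
time: 8.3
tcp_pos: [0.5109, -0.0035, 0.1196]
tool_rot: [1.0, -0.022, 0.0, -0.0]
ft_force: [0.2, 1.2, -0.6]
opening: 0.344
```

Run:
```python
from h import *
s=robot.get_state();p=imaging.camera_params("wrist");im=imaging.grab_frame("wrist")
print(s["time"],s["tcp_pos"],s["tool_rot"],s["opening"])
cv2.imwrite("pics/w3.png",im)
cv2.imwrite("pics/t3.png",imaging.grab_frame("top"))
cv2.imwrite("pics/s3.png",imaging.grab_frame("scene"))
```

```text
8.3 [ 0.51085914 -0.00354234  0.11957891] [ 9.99763825e-01 -2.17283519e-02  2.84043835e-04 -3.02482637e-04] 0.3440855235662206
```

View pics/w3.png

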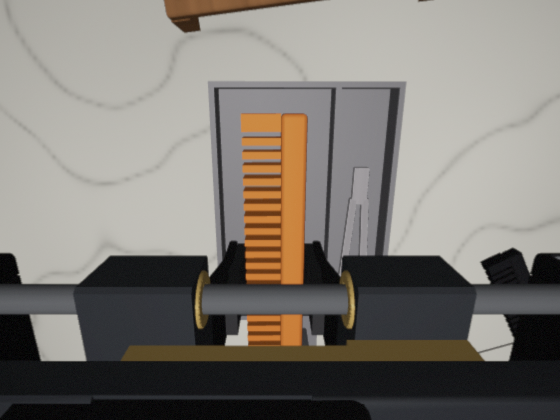

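View pics/s3.png

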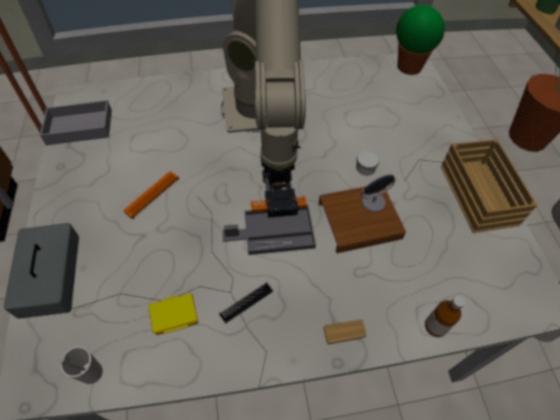

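The wrist view shows the comb (columns 242–307) above the wide compartment, whose far rim corners are at (210,84) and (403,84). I check the tray and shelf positions from this view.

Run:
```python
from h import *
p=imaging.camera_params("wrist")
print(onz(p,[(209.5,83),(404,83),(216,230),(397,180)],.024).round(4))
print("divider top",onz(p,[(334,88),(330,220)],.024).round(4))
print("shelf left corner?",onz(p,[(165,13)],.042).round(4))
```

```text
[[ 0.4709  0.0925  0.024 ]
 [ 0.604   0.0865  0.024 ]
 [ 0.465  -0.0148  0.024 ]
 [ 0.6033  0.0187  0.024 ]]
divider top [[ 0.5561  0.0854  0.024 ]
 [ 0.5536 -0.0106  0.024 ]]
shelf left corner? [[0.4515 0.1318 0.042 ]]
```

Call:
move_arm(plan=[{"jaw": 10,"x": 0,"y": 0,"z": 0.025,"ax": 0,"ay": 0,"az": 0},{"jaw": 10,"x": 0,"y": 0,"z": 0.025,"ax": 0,"ay": 0,"az": 0},{"jaw": 10,"x": 0,"y": 0,"z": 0.02,"ax": 0,"ay": 0,"az": 0},{"jaw": 10,"x": 0,"y": 0,"z": 0.014,"ax": 0,"ay": 0,"az": 0},{"jaw": 10,"x": 0,"y": 0,"z": 0.01,"ax": 0,"ay": 0,"az": 0},{"jaw": 10,"x": 0,"y": 0,"z": 0,"ax": 0,"ay": 0,"az": 0},{"jaw": 10,"x": 0,"y": 0,"z": 0,"ax": 0,"ay": 0,"az": 0}])

```text
time: 9.32
tcp_pos: [0.5111, -0.0035, 0.0256]
tool_rot: [1.0, -0.022, 0.0, -0.0]
ft_force: [0.1, -0.2, -0.6]
opening: 0.34
```

Call:
move_arm(plan=[{"jaw": 10,"x": 0,"y": 0,"z": 0.002,"ax": 0,"ay": 0,"az": 0},{"jaw": 10,"x": 0,"y": 0,"z": 0,"ax": 0,"ay": 0,"az": 0},{"jaw": 46,"x": 0,"y": 0,"z": 0,"ax": 0,"ay": 0,"az": 0},{"jaw": 46,"x": 0,"y": 0,"z": 0,"ax": 0,"ay": 0,"az": 0},{"jaw": 46,"x": 0,"y": 0,"z": -0.015,"ax": 0,"ay": 0,"az": 0},{"jaw": 46,"x": 0,"y": 0,"z": -0.025,"ax": 0,"ay": 0,"az": 0},{"jaw": 46,"x": 0,"y": 0,"z": -0.04,"ax": 0,"ay": 0,"az": 0},{"jaw": 46,"x": 0,"y": 0,"z": 0,"ax": 0,"ay": 0,"az": 0}])

```text
time: 10.32
tcp_pos: [0.5126, -0.0035, 0.1063]
tool_rot: [1.0, -0.023, 0.003, -0.001]
ft_force: [0.2, 0.4, 0.5]
opening: 0.456
```

Run:
```python
from h import *
cv2.imwrite("pics/w4.png",imaging.grab_frame("wrist"))
```

```text
(no output)
```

View pics/w4.png

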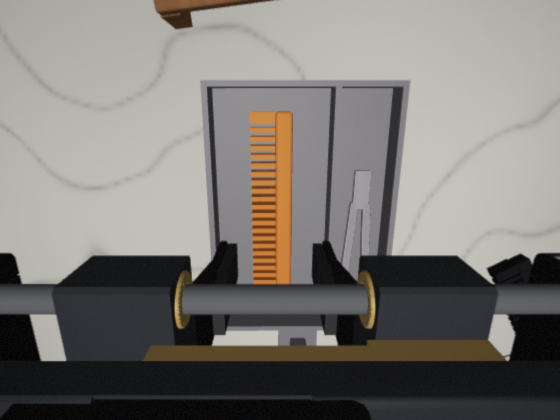

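The comb lies flat in the wide compartment (columns 250–292, rows 112–285), released, with the tweezers in theirs. Back off to see the handle.

Call:
move_arm(plan=[{"jaw": 46,"x": 0,"y": 0,"z": -0.04,"ax": 0,"ay": 0,"az": 0},{"jaw": 46,"x": 0.005,"y": 0.03,"z": 0,"ax": 0,"ay": 0,"az": 0},{"jaw": 46,"x": 0.005,"y": 0.05,"z": 0,"ax": 0,"ay": 0,"az": 0},{"jaw": 46,"x": 0.005,"y": 0.05,"z": 0,"ax": 0,"ay": 0,"az": 0},{"jaw": 46,"x": 0.005,"y": 0.05,"z": 0,"ax": 0,"ay": 0,"az": 0},{"jaw": 46,"x": 0,"y": 0,"z": 0,"ax": 0,"ay": 0,"az": 0},{"jaw": 46,"x": 0,"y": 0,"z": 0,"ax": 0,"ay": 0,"az": 0}])

```text
time: 11.25
tcp_pos: [0.5223, -0.1837, 0.1424]
tool_rot: [1.0, -0.023, -0.001, -0.0]
ft_force: [0.4, 1.0, -0.5]
opening: 0.46
```

Run:
```python
from h import *
s=robot.get_state();p=imaging.camera_params("wrist");im=imaging.grab_frame("wrist")
print(s["tcp_pos"],s["tool_rot"])
cv2.imwrite("pics/w5.png",im)
import pickle;pickle.dump(p,open("w5.pkl","wb"))
```

```text
[ 0.52227851 -0.18372096  0.14238695] [ 9.99746270e-01 -2.25146323e-02 -6.56180197e-04 -2.38150092e-04]
```

View pics/w5.png

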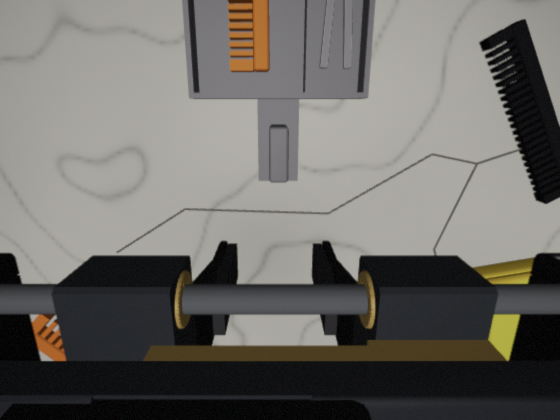

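Run:
```python
from h import *
import pickle
im=cv2.imread("pics/w5.png");cv2.imwrite("pics/w5c.png",cv2.resize(im[90:190,170:390],None,fx=3.6,fy=3.6,interpolation=cv2.INTER_CUBIC))
p=pickle.load(open("w5.pkl","rb"))
print("rim near corners",onz(p,[(188.5,98),(369,98)],.024).round(4))
print("tongue end",onz(p,[(258.5,181),(298,181)],.006).round(4), "tongue at wall",onz(p,[(258,99),(299,99)],.006).round(4))
print("fin top far, near?",onz(p,[(269,127),(288,127),(269,155),(289,155),(269,180),(288,180)],.05).round(4))
```

```text
rim near corners [[ 0.4611 -0.0959  0.024 ]
 [ 0.5981 -0.1022  0.024 ]]
tongue end [[ 0.5093 -0.1666  0.006 ]
 [ 0.5437 -0.1681  0.006 ]] tongue at wall [[ 0.513  -0.0986  0.006 ]
 [ 0.5462 -0.1002  0.006 ]]
fin top far, near? [[ 0.5217 -0.1187  0.05  ]
 [ 0.535  -0.1193  0.05  ]
 [ 0.5207 -0.1383  0.05  ]
 [ 0.535  -0.139   0.05  ]
 [ 0.5197 -0.1566  0.05  ]
 [ 0.5337 -0.1572  0.05  ]]
```

View pics/w5c.png

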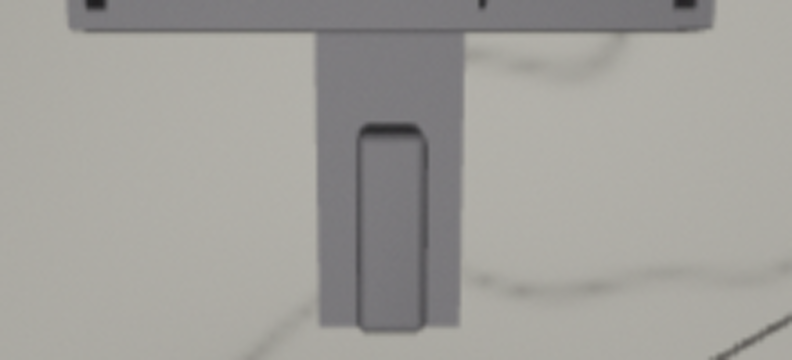

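Fin centre (0.5277, -0.1388), from the fin top (14 mm wide), and the tray end wall agree to 1 mm. Move over it and descend.

Call:
move_arm(plan=[{"jaw": 50,"x": 0.0034,"y": -0.0225,"z": 0.02,"ax": 0,"ay": 0,"az": 0},{"jaw": 50,"x": 0,"y": -0.0225,"z": 0.02,"ax": 0,"ay": 0,"az": 0},{"jaw": 50,"x": 0,"y": 0,"z": 0.02,"ax": 0,"ay": 0,"az": 0},{"jaw": 50,"x": 0,"y": 0,"z": 0,"ax": 0,"ay": 0,"az": 0},{"jaw": 50,"x": 0,"y": 0,"z": 0,"ax": 0,"ay": 0,"az": 0}])

```text
time: 11.92
tcp_pos: [0.5282, -0.1402, 0.0836]
tool_rot: [1.0, -0.023, 0.0, 0.0]
ft_force: [-0.5, -0.1, 0.7]
opening: 0.501
```

Run:
```python
from h import *
s=robot.get_state();p=imaging.camera_params("wrist");im=imaging.grab_frame("wrist")
print(s["time"],s["tcp_pos"],s["tool_rot"])
cv2.imwrite("pics/w6.png",im)
```

```text
11.925 [ 0.52821582 -0.14019048  0.08362475] [ 9.99739346e-01 -2.28279205e-02  3.08145023e-04  1.76151190e-04]
```

View pics/w6.png

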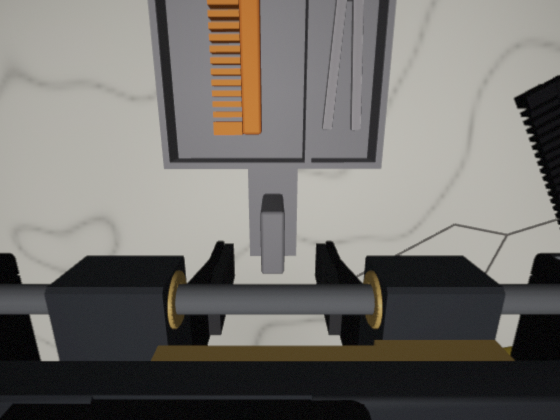

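The fin (columns 261–284) sits midway between the fingers (234 and 317). Descend and grip.

Call:
move_arm(plan=[{"jaw": 50,"x": 0,"y": 0,"z": 0.02,"ax": 0,"ay": 0,"az": 0},{"jaw": 50,"x": 0,"y": 0,"z": 0.018,"ax": 0,"ay": 0,"az": 0},{"jaw": 50,"x": 0,"y": 0,"z": 0.01,"ax": 0,"ay": 0,"az": 0},{"jaw": 50,"x": 0,"y": 0,"z": 0,"ax": 0,"ay": 0,"az": 0},{"jaw": 5,"x": 0,"y": 0,"z": 0,"ax": 0,"ay": 0,"az": 0},{"jaw": 2,"x": 0,"y": 0,"z": 0,"ax": 0,"ay": 0,"az": 0},{"jaw": 2,"x": 0,"y": 0,"z": 0,"ax": 0,"ay": 0,"az": 0},{"jaw": 2,"x": 0,"y": 0,"z": 0,"ax": 0,"ay": 0,"az": 0}], squeeze=40)

```text
time: 12.98
tcp_pos: [0.5281, -0.1393, 0.0352]
tool_rot: [1.0, -0.022, 0.0, -0.0]
ft_force: [-1.6, -0.0, 2.1]
opening: 0.155
```

Gripped at 13.5 mm. Now shift and turn the tray onto the shelf's axis.

Call:
move_arm(plan=[{"jaw": 2,"x": 0.004,"y": -0.0012,"z": 0,"ax": 0,"ay": 0,"az": -0.86},{"jaw": 2,"x": 0.004,"y": -0.0012,"z": 0,"ax": 0,"ay": 0,"az": -0.86},{"jaw": 2,"x": 0.004,"y": -0.0012,"z": 0,"ax": 0,"ay": 0,"az": -0.86},{"jaw": 2,"x": 0.004,"y": -0.0012,"z": 0,"ax": 0,"ay": 0,"az": -0.86},{"jaw": 2,"x": 0.004,"y": -0.0012,"z": 0,"ax": 0,"ay": 0,"az": -0.86},{"jaw": 2,"x": 0.004,"y": -0.0012,"z": 0,"ax": 0,"ay": 0,"az": -0.86},{"jaw": 2,"x": 0.004,"y": -0.0012,"z": 0,"ax": 0,"ay": 0,"az": -0.86},{"jaw": 2,"x": 0.004,"y": -0.0012,"z": 0,"ax": 0,"ay": 0,"az": -0.86}])

```text
time: 13.98
tcp_pos: [0.5589, -0.1311, 0.0352]
tool_rot: [0.999, 0.038, -0.001, 0.001]
ft_force: [-7.1, -4.2, 6.7]
opening: 0.155
```

Run:
```python
from h import *
import pickle
s=robot.get_state();p=imaging.camera_params("wrist");im=imaging.grab_frame("wrist")
print(s["time"],s["tcp_pos"],s["tool_rot"],s["ft_force"],s["wrist_torque"])
cv2.imwrite("pics/w7.png",im)
t=imaging.grab_frame("top");cv2.imwrite("pics/t7.png",t)
cv2.imwrite("pics/t7c.png",cv2.resize(t[150:270,110:370],None,fx=3,fy=3,interpolation=cv2.INTER_CUBIC))
```

```text
13.975 [ 0.5589045  -0.13112271  0.03522001] [ 9.99294858e-01  3.75299206e-02 -9.63828562e-04  6.02958225e-04] [-7.09157782 -4.19241515  6.71911566] [-0.89004239  1.40983612  0.3941815 ]
```

View pics/t7c.png

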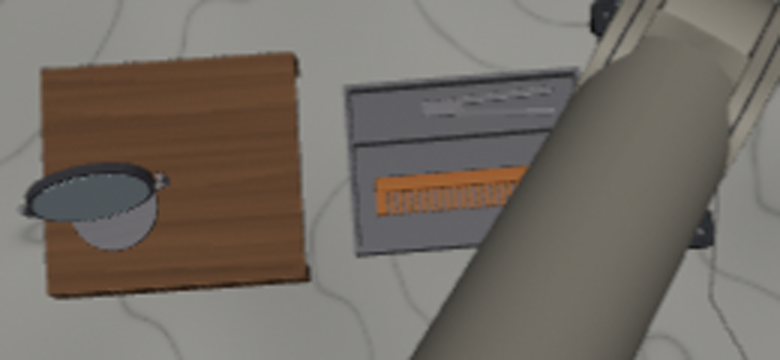

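View pics/w7.png

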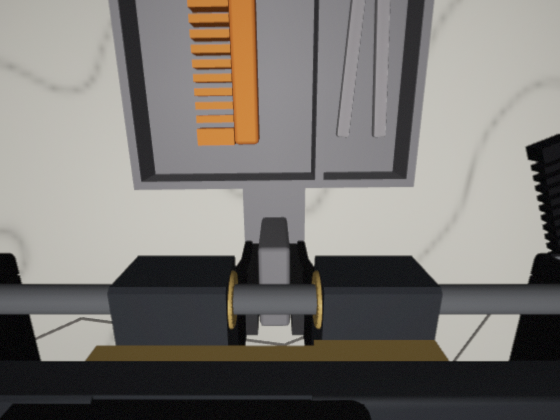

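Run:
```python
from h import *
p=imaging.camera_params("top");off=np.array([110,150.])
f=lambda pts,z: onz(p,(np.array(pts,float)+.5)/3+off-.5,z)[:,:2]*1000
t=f([(346,86),(578,70),(357,257)],.024); s=f([(294,53),(308,281),(41,68),(50,297)],.042)
M=(s[0]+s[1])/2; ax=(s[0]-s[1]);sx=ax/np.linalg.norm(ax);yy=(s[2]+s[3])/2-M;yy/=np.linalg.norm(yy)
print(M,"front ang",np.degrees(np.arctan2(sx[1],sx[0])),"depth ang",np.degrees(np.arctan2(-yy[0],yy[1])))
print(t,"tray yaw long",np.degrees(np.arctan2(-(t[0]-t[1])[0],(t[0]-t[1])[1])),"short",np.degrees(np.arctan2((t[0]-t[2])[1],(t[0]-t[2])[0])))
a=np.radians(4.3);X=np.array([np.cos(a),np.sin(a)]);Y=np.array([-np.sin(a),np.cos(a)])
M=np.array([540,134.6])
print("corners in shelf frame",[( (q-M)@X,(q-M)@Y) for q in t])
s=robot.get_state()["tcp_pos"][:2]*1000-M;print("tcp",s@X,s@Y)
```

```text
[539.81670776 134.69544932] front ang 4.679022199440125 depth ang 3.8017743728796427
[[607.32186955 101.89586862]
 [621.39453002 -83.59972289]
 [470.25887525  90.93689617]] tray yaw long 4.3384452574541985 short 4.571401182576406
corners in shelf frame [(np.float64(64.68025334827924), np.float64(-37.65978168404449)), (np.float64(64.8050778713866), np.float64(-223.68837803185116)), (np.float64(-72.81861672720719), np.float64(-38.31109728470787))]
tcp -0.3665894487435004 -266.0122372703219
```

Tray yaw is 4.3°, matching the shelf, but the tray sits about 4 mm to the -x side. I trim by 3 mm and advance to the mouth.

Call:
move_arm(plan=[{"jaw": 2,"x": 0.0015,"y": -0.006,"z": 0,"ax": 0,"ay": 0,"az": 0},{"jaw": 2,"x": 0.0015,"y": -0.008,"z": 0,"ax": 0,"ay": 0,"az": 0},{"jaw": 2,"x": 0,"y": -0.008,"z": 0,"ax": 0,"ay": 0,"az": 0},{"jaw": 2,"x": 0,"y": -0.006,"z": 0,"ax": 0,"ay": 0,"az": 0},{"jaw": 2,"x": 0,"y": 0,"z": 0,"ax": 0,"ay": 0,"az": 0}])

```text
time: 14.7
tcp_pos: [0.5612, -0.1002, 0.0352]
tool_rot: [0.999, 0.038, 0.0, -0.001]
ft_force: [0.4, 0.3, 4.1]
opening: 0.158
```

Run:
```python
from h import *
s=robot.get_state()
M=np.array([540,134.6]);a=np.radians(4.3);X=np.array([np.cos(a),np.sin(a)]);Y=np.array([-np.sin(a),np.cos(a)])
d=s["tcp_pos"][:2]*1000-M;print(d@X,d@Y,s["tcp_pos"],s["tool_rot"],s["ft_force"])
t=imaging.grab_frame("top")
cv2.imwrite("pics/t8c.png",cv2.resize(t[150:270,170:310],None,fx=5,fy=5,interpolation=cv2.INTER_CUBIC))
t=imaging.grab_frame("scene")
cv2.imwrite("pics/s8c.png",cv2.resize(t[150:270,210:420],None,fx=3.8,fy=3.8,interpolation=cv2.INTER_CUBIC))
```

```text
3.559006777608335 -235.73856568591137 [ 0.56122437 -0.10020814  0.03524654] [ 9.99269112e-01  3.82215679e-02  3.03820291e-04 -5.10326986e-04] [0.36230092 0.33099066 4.1415854 ]
```

View pics/t8c.png

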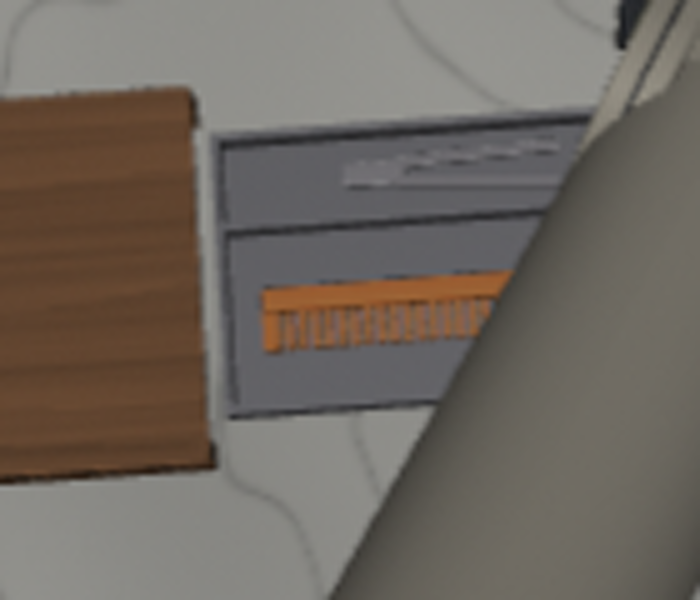

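View pics/s8c.png

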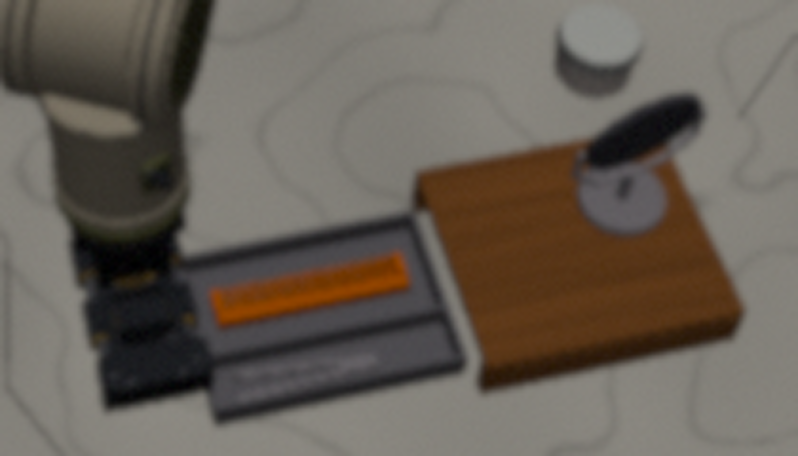

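The tray is symmetric at the mouth: side offsets in the top crop are 47 px and 50 px, at (210,135)/(228,417) against the shelf corners (192,88)/(217,467). The front gap is about 6 mm. Push in.

Call:
move_arm(plan=[{"jaw": 2,"x": 0,"y": -0.006,"z": 0,"ax": 0,"ay": 0,"az": 0},{"jaw": 2,"x": 0,"y": -0.01,"z": 0,"ax": 0,"ay": 0,"az": 0},{"jaw": 2,"x": 0,"y": -0.012,"z": 0,"ax": 0,"ay": 0,"az": 0},{"jaw": 2,"x": 0,"y": -0.012,"z": 0,"ax": 0,"ay": 0,"az": 0},{"jaw": 2,"x": 0,"y": -0.012,"z": 0,"ax": 0,"ay": 0,"az": 0},{"jaw": 2,"x": 0,"y": -0.012,"z": 0,"ax": 0,"ay": 0,"az": 0},{"jaw": 2,"x": 0,"y": -0.012,"z": 0,"ax": 0,"ay": 0,"az": 0},{"jaw": 2,"x": 0,"y": -0.008,"z": 0,"ax": 0,"ay": 0,"az": 0}])

```text
time: 15.8
tcp_pos: [0.5546, -0.0181, 0.0352]
tool_rot: [0.999, 0.037, 0.0, 0.0]
ft_force: [0.0, -6.7, 4.5]
opening: 0.155
```

Run:
```python
from h import *
s=robot.get_state()
M=np.array([540,134.6]);a=np.radians(4.3);X=np.array([np.cos(a),np.sin(a)]);Y=np.array([-np.sin(a),np.cos(a)])
d=s["tcp_pos"][:2]*1000-M;print(d@X,d@Y,s["tcp_pos"],s["tool_rot"],s["ft_force"])
t=imaging.grab_frame("top")
cv2.imwrite("pics/t9c.png",cv2.resize(t[150:270,110:310],None,fx=4,fy=4,interpolation=cv2.INTER_CUBIC))
```

```text
3.1046258192514316 -153.3499075789202 [ 0.55459387 -0.01808547  0.03522939] [9.99302136e-01 3.73493142e-02 2.23823956e-04 4.69062125e-04] [ 0.00852005 -6.69270986  4.47342293]
```

View pics/t9c.png

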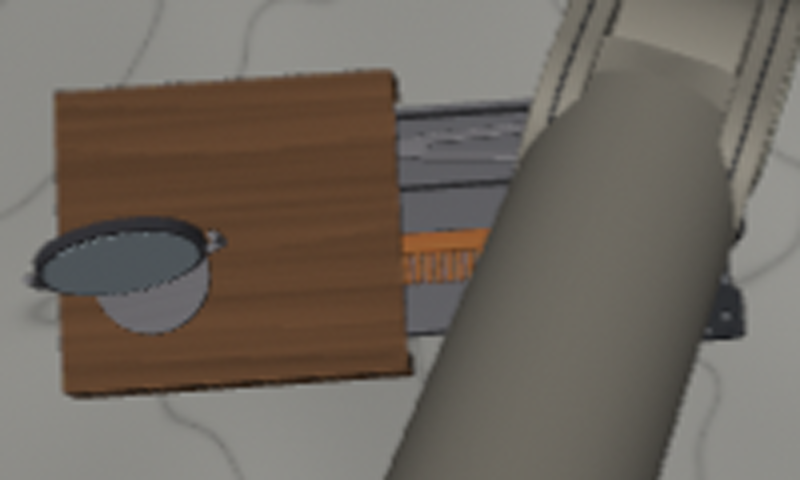

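The tray slides in freely under the shelf and nothing is disturbed. Continue.

Call:
move_arm(plan=[{"jaw": 2,"x": 0,"y": -0.012,"z": 0,"ax": 0,"ay": 0,"az": 0},{"jaw": 2,"x": 0,"y": -0.014,"z": 0,"ax": 0,"ay": 0,"az": 0},{"jaw": 2,"x": 0,"y": -0.014,"z": 0,"ax": 0,"ay": 0,"az": 0},{"jaw": 2,"x": 0,"y": -0.014,"z": 0,"ax": 0,"ay": 0,"az": 0},{"jaw": 2,"x": 0,"y": -0.014,"z": 0,"ax": 0,"ay": 0,"az": 0},{"jaw": 2,"x": 0,"y": -0.014,"z": 0,"ax": 0,"ay": 0,"az": 0},{"jaw": 2,"x": 0,"y": -0.012,"z": 0,"ax": 0,"ay": 0,"az": 0},{"jaw": 2,"x": 0,"y": -0.006,"z": 0,"ax": 0,"ay": 0,"az": 0}])

```text
time: 16.85
tcp_pos: [0.5471, 0.0815, 0.0352]
tool_rot: [0.999, 0.037, 0.0, 0.001]
ft_force: [0.6, -7.4, 5.1]
opening: 0.155
```

Call:
move_arm(plan=[{"jaw": 2,"x": 0,"y": -0.004,"z": 0,"ax": 0,"ay": 0,"az": 0},{"jaw": 2,"x": 0,"y": 0,"z": 0,"ax": 0,"ay": 0,"az": 0},{"jaw": 2,"x": 0,"y": 0,"z": 0,"ax": 0,"ay": 0,"az": 0}])

```text
time: 17.23
tcp_pos: [0.5467, 0.0855, 0.0352]
tool_rot: [0.999, 0.037, 0.0, 0.0]
ft_force: [0.2, -4.7, 6.3]
opening: 0.157
```

Run:
```python
from h import *
s=robot.get_state()
M=np.array([540,134.6]);a=np.radians(4.3);X=np.array([np.cos(a),np.sin(a)]);Y=np.array([-np.sin(a),np.cos(a)])
d=s["tcp_pos"][:2]*1000-M;print(s["time"],d@X,d@Y,s["tcp_pos"],s["tool_rot"],s["ft_force"])
t=imaging.grab_frame("wrist");cv2.imwrite("pics/w10.png",t)
t=imaging.grab_frame("top")
cv2.imwrite("pics/t10c.png",cv2.resize(t[150:270,110:310],None,fx=4,fy=4,interpolation=cv2.INTER_CUBIC))
```

```text
17.225 3.0456869737445693 -49.45460259468262 [0.54674516 0.08551297 0.03520503] [9.99304045e-01 3.73012377e-02 6.64235470e-05 1.98466905e-04] [ 0.16838946 -4.73353632  6.28638952]
```

View pics/w10.png

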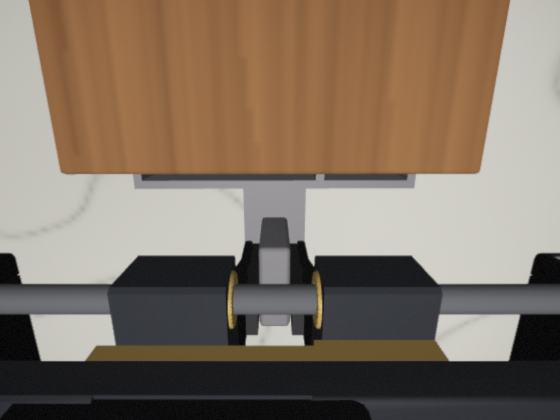

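About 9 mm still shows (rim at row 187, shelf edge at row 173). Nudge until contact with the back panel.

Call:
move_arm(plan=[{"jaw": 2,"x": 0,"y": -0.003,"z": 0,"ax": 0,"ay": 0,"az": 0},{"jaw": 2,"x": 0,"y": -0.003,"z": 0,"ax": 0,"ay": 0,"az": 0},{"jaw": 2,"x": 0,"y": -0.0025,"z": 0,"ax": 0,"ay": 0,"az": 0},{"jaw": 2,"x": 0,"y": 0,"z": 0,"ax": 0,"ay": 0,"az": 0}])

```text
time: 17.82
tcp_pos: [0.5461, 0.0935, 0.0352]
tool_rot: [0.999, 0.037, 0.0, 0.0]
ft_force: [0.8, -6.3, 5.6]
opening: 0.156
```

Call:
move_arm(plan=[{"jaw": 2,"x": 0,"y": -0.0015,"z": 0,"ax": 0,"ay": 0,"az": 0},{"jaw": 2,"x": 0,"y": 0,"z": 0,"ax": 0,"ay": 0,"az": 0}])

```text
time: 18.08
tcp_pos: [0.546, 0.0948, 0.0352]
tool_rot: [0.999, 0.037, 0.0, 0.001]
ft_force: [1.2, -7.2, 5.0]
opening: 0.157
```

Call:
move_arm(plan=[{"jaw": 2,"x": 0,"y": -0.0015,"z": 0,"ax": 0,"ay": 0,"az": 0},{"jaw": 2,"x": 0,"y": -0.001,"z": 0,"ax": 0,"ay": 0,"az": 0},{"jaw": 2,"x": 0,"y": 0,"z": 0,"ax": 0,"ay": 0,"az": 0}])

```text
time: 18.45
tcp_pos: [0.5459, 0.0959, 0.0352]
tool_rot: [0.999, 0.036, 0.0, 0.001]
ft_force: [1.0, -11.1, 6.2]
opening: 0.156
```

Run:
```python
from h import *
s=robot.get_state();print(s["tcp_pos"],s["ft_force"])
t=imaging.grab_frame("wrist");cv2.imwrite("pics/w11.png",t[:300])
```

```text
[0.54594637 0.09587214 0.03521857] [  1.0405223  -11.14181068   6.18688288]
```

View pics/w11.png

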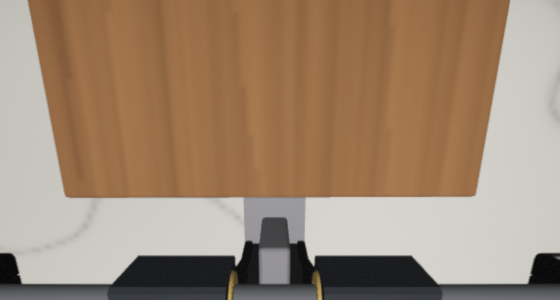

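The force rose to 11 N and the motion stalled. The end wall is no longer visible in front of the shelf edge (row 196), so the tray is home. Release and lift.

Call:
move_arm(plan=[{"jaw": 2,"x": 0,"y": 0.001,"z": 0,"ax": 0,"ay": 0,"az": 0},{"jaw": 45,"x": 0,"y": 0,"z": 0,"ax": 0,"ay": 0,"az": 0},{"jaw": 45,"x": 0,"y": 0,"z": 0,"ax": 0,"ay": 0,"az": 0},{"jaw": 45,"x": 0,"y": 0,"z": 0,"ax": 0,"ay": 0,"az": 0},{"jaw": 45,"x": 0,"y": 0,"z": -0.02,"ax": 0,"ay": 0,"az": 0},{"jaw": 45,"x": 0,"y": 0,"z": -0.03,"ax": 0,"ay": 0,"az": 0},{"jaw": 45,"x": 0,"y": 0.02,"z": -0.04,"ax": 0,"ay": 0,"az": 0},{"jaw": 45,"x": 0,"y": 0.04,"z": -0.04,"ax": 0,"ay": 0,"az": 0}])

```text
time: 19.5
tcp_pos: [0.5505, 0.0385, 0.1675]
tool_rot: [0.999, 0.039, 0.0, -0.0]
ft_force: [0.2, 0.1, 0.1]
opening: 0.455
```

Call:
move_arm(plan=[{"jaw": 45,"x": 0,"y": 0.05,"z": -0.02,"ax": 0,"ay": 0,"az": 0},{"jaw": 45,"x": 0,"y": 0.05,"z": 0,"ax": 0,"ay": 0,"az": 0},{"jaw": 45,"x": 0,"y": 0.05,"z": 0,"ax": 0,"ay": 0,"az": 0},{"jaw": 45,"x": 0,"y": 0,"z": 0,"ax": 0,"ay": 0,"az": 0},{"jaw": 45,"x": 0,"y": 0,"z": 0,"ax": 0,"ay": 0,"az": 0}])

```text
time: 20.12
tcp_pos: [0.5617, -0.1115, 0.1858]
tool_rot: [0.999, 0.037, 0.0, -0.0]
ft_force: [-0.2, 1.0, -0.1]
opening: 0.449
```

Run:
```python
from h import *
s=robot.get_state();print(s["time"],s["tcp_pos"],s["ft_force"])
p=imaging.camera_params("wrist");t=imaging.grab_frame("wrist");cv2.imwrite("pics/w12.png",t)
import pickle;pickle.dump(p,open("w12.pkl","wb"))
cv2.imwrite("pics/t12.png",imaging.grab_frame("top"));cv2.imwrite("pics/s12.png",imaging.grab_frame("scene"))
```

```text
20.125 [ 0.56169975 -0.11154886  0.18577471] [-0.17373058  1.01955719 -0.05813027]
```

View pics/w12.png

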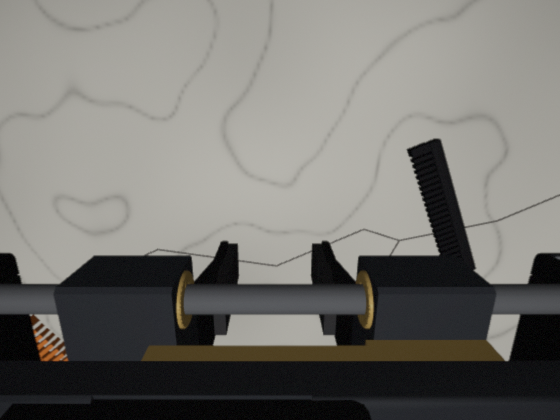

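View pics/t12.png

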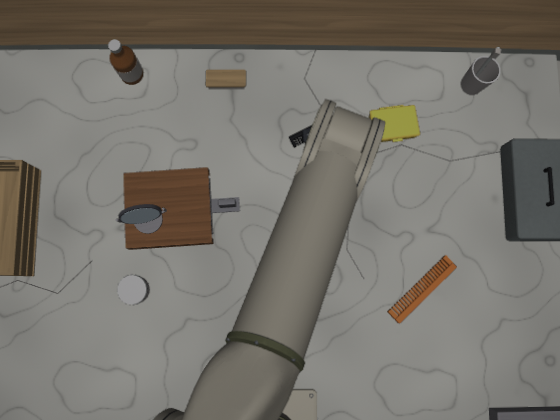

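View pics/s12.png

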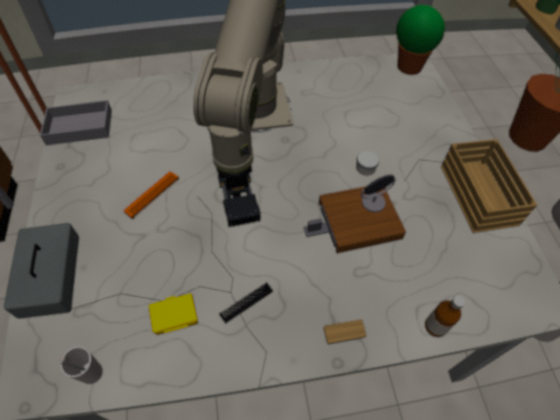

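The tray is under the shelf with only the handle tongue (213–240, 205) showing. The mirror (143,217), jar (132,290) and soap dish (394,123) are where they were. One last number: the handle position.

Run:
```python
from h import *
p=imaging.camera_params("top");im=cv2.imread("pics/t12.png")
cv2.imwrite("pics/t12c.png",cv2.resize(im[185:225,195:255],None,fx=10,fy=10,interpolation=cv2.INTER_CUBIC))
M=np.array([540,134.6]);a=np.radians(4.3);X=np.array([np.cos(a),np.sin(a)]);Y=np.array([-np.sin(a),np.cos(a)])
for q,z in (((240,198),.006),((240,212),.006),((227.5,202.5),.05)):
    w=onz(p,[q],z)[0,:2]*1000-M;print(q,w@X,w@Y)
b=cv2.imread("pics/top0.png");d=cv2.absdiff(b,im).max(2)
for n,(x0,y0,x1,y1) in dict(mirror=(110,195,168,240),jar=(112,270,152,310),soap=(388,100,425,148)).items(): print(n,d[y0:y1,x0:x1].max(),d[y0:y1,x0:x1].mean())
```

```text
(240, 198) 17.555302303449135 -69.88797358945217
(240, 212) -16.554683342685625 -67.7565657684577
(227.5, 202.5) 1.3586067695589326 -41.79052767554829
mirror 5 2.33639846743295
jar 5 3.263125
soap 5 3.303490990990991
```

View pics/t12c.png

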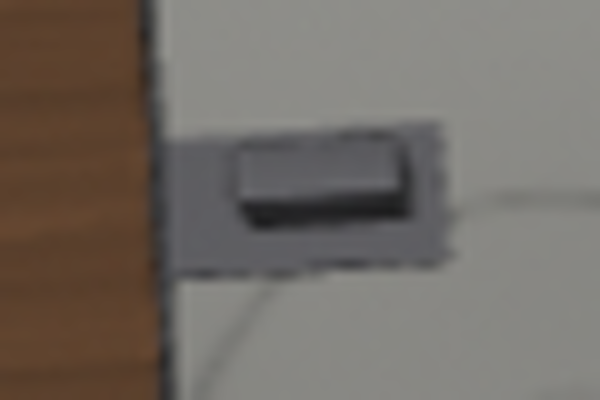

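```bash
python3 -c "
from rig import sign_off
print(sign_off())"
```

```text
the job is handed in; nothing more can be done
None
```

I laid the small orange comb flat in the tray's wide compartment, slid the tray by its handle fully under the shelf, let go, and handed the job in at about 20 s of the 53 s allowed.

- **Home position:** in the last top picture the handle point is about 41–42 mm in front of the shelf's front edge (40 mm is home) and about 1 mm off the middle line. The push force rose to 11 N as the tray met the back panel.
- **Other things:** the mirror, jar and soap dish show no change between the first and last top pictures. The arm stands clear with the gripper open.
- **Not seen at the end:** the comb and tweezers are hidden under the shelf. They were last seen lying flat in their own compartments, the comb when the tray was about two-fifths in. The tray then slid in smoothly.
- **One disagreement:** before the tray entered the shelf, the arm's reading put it on the middle line but the camera showed it about 4 mm to the side. I shifted it 3 mm, and the next picture showed it centred in the mouth.

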